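# Gauge the pad gaps under two sprung heat sinks

## Task

The power board has two spring-mounted heat sinks, and the gap between each sink and the module below it must be gauged so that I can cut thermal pads. Slide each feeler blade from the robot's side into the gap it fits, where it goes in with a light drag: in the wrong gap the thick blade will not enter and the thin one lies loose, so feel for it and do not force a blade that is stopped. Leave each blade pinched in its gap, in at least half the depth of the sink, for me to read.

Things in the scene. Friction and masses are not known exactly. Their poses are not given: they have to be found in the camera images.
- thin_blade: loose feeler blade 5 mm thick. Dark handle 55 long (x) x 18 wide (y) x 24 high (z); a flat steel blade 80 long, 12 wide runs on from its front (+x), undersides flush; smooth ground steel. The last 16 mm of the nose thins from above to 2 mm. Origin: centre of the handle's underside, x to the nose, z up. About 55 g, balanced about 40 mm ahead of the origin. Starts flat on the 3 mm rubber mat beside the board
- thick_blade: loose feeler blade 8 mm thick: the same handle; steel blade 80 long, 20 wide, undersides flush, the last 16 mm of the nose thinned from above to 5.5 mm. Origin and axes as for the thin blade. About 80 g. Starts flat on the mat on the other side of the board; which side is which changes
- thin_blade_tip (a point): middle of the thin blade's nose end, on its underside: 107.5 mm ahead (+x) of the blade's origin
- thick_blade_tip (a point): the same point of the thick blade, 107.5 mm ahead of its origin
- board: green power board 170 (x) x 262 (y) in an aluminium holder (rails to 280 mm in y, 200 mm in x), fixed on the mat. Origin: on the bench below the board's centre; the board's face is 45 mm above it. Its -x edge faces the robot; the two modules stand side by side along that edge, 124 mm apart centre to centre
- module_1: power module fixed on the board: black package, flat metal top, 62 (x) x 50 (y) x 14 high, top face 59 mm above the bench. Origin: centre of its underside. The heat sink covers only the rear 44 mm: an 18 mm ledge of the top face lies open in front (-x). The sink's brass stand-offs stand 36 mm either side of the middle
- module_2: the other power module, the same in size. The two can change places on the board
- sink_1: finned aluminium heat sink over module_1: base 44 (x) x 84 (y) x 6, top about 96 to 99 mm above the bench. Springs press it down on stand-offs (about 3 N); it can rise only 1.5 mm. Its gap is 0.6 mm less than the thickness of one blade, which lifts it and is pinched; the other sink suits the other blade. Which has the wider gap is not known. Origin at module_1's origin
- sink_2: the heat sink over module_2, made alike but with the other gap. Origin coincides with module_2's origin
- mouth_1 (a point): mouth of the gap below sink_1: on module_1's metal top, midway along the front edge of the sink. x points into the gap (44 mm deep), away from the robot; y along the board; z up. The open ledge runs 18 mm to -x
- mouth_2 (a point): mouth of the gap below sink_2, the same

How it is judged:
At the end, for the whole second after the job is handed in: one blade under each heat sink, each in the gap it fits, at rest, its nose at least 20 mm in under the sink's front edge and pinched by the sink's springs (more than 1 N between blade and sink; a blade lying loose in the wider gap has less), its handle on the robot's side (((contact force between thin_blade and sink_1 above 1 N and x of thin_blade_tip in the frame of mouth_1 above 0.02 m and contact force between thick_blade and sink_2 above 1 N and x of thick_blade_tip in the frame of mouth_2 above 0.02 m and x of thin_blade in the frame of mouth_1 below 0 m and x of thick_blade in the frame of mouth_2 below 0 m) or (contact force between thin_blade and sink_2 above 1 N and x of thin_blade_tip in the frame of mouth_2 above 0.02 m and contact force between thick_blade and sink_1 above 1 N and x of thick_blade_tip in the frame of mouth_1 above 0.02 m and x of thin_blade in the frame of mouth_2 below 0 m and x of thick_blade in the frame of mouth_1 below 0 m)) and linear speed of each of thin_blade, thick_blade below 0.01 m/s); the robot touches nothing.
It fails at once if a blade is forced: more than 45 N on a heat sink (contact force between anything else and sink_1 above 45 N or contact force between anything else and sink_2 above 45 N).
It also fails if it takes over 64 s, if anything falls off the work surface, if the arm or the gripper's body presses on something with over 40 N, if the wrist force passes 120 N, or if a joint passes its speed limit or range.

## Robot

A 6-joint arm with a two-finger parallel gripper is mounted at the origin on the work surface. World frame = base frame: x ahead of the robot, y to its left, z up, the work surface at z = 0. Lengths are in m, angles in rad, forces in N, time in s.
With the tool pointing down it reaches from about 0.35 to 0.85 m from the base axis. Payload 8.1 kg.
Tool frame: the origin (TCP) lies midway between the tips of the shut fingers; the grasp point (between the pads) lies 19 mm behind it; z points along the fingers, y is the line along which they close (so a half turn about z gives the same grasp; the last joint's range is limited). The gripper opens to 85 mm and grips with 20 to 120 N. Pads are 22 mm wide; open, the fingers measure 114 mm over their backs; the gripper's body (76 mm by 85 mm) begins 54 mm behind the grasp point. The pads swing forward as they close: fully open they stand 13 mm farther back than shut.
Start: joints at [-1.2, 0.13, 1.488, -0, 1.523, -0.085], TCP at [0.264, -0.539, 0.231] pointing down, gripper open.
Joint ranges: [-2.96, 2.96], [-0.89, 2.26], [0.02, 2.5], [-1.34, 4.48], [0, 2.73], [-2.66, 2.66]. Speed limits (rad/s): [2.39, 2.39, 2.79, 3.14, 3.14, 3.14].

## Interface

Orientations are given as a rotation vector (axis times angle).
In Python, from rig import r, kin, vision, hand_in gives the robot as it stands. Calls block until the motion is done:
- r.move_ptp(position, orientation): joint-space move of the TCP to a pose.
- r.move_l(position, rot=None, feed=0.15, threshold=None): straight line of the TCP; rot=None keeps the orientation; feed is the mean speed in m/s. With threshold (N) it stops when the force on the tool has changed by that much, and returns True; else False.
- r.movej(angles): joint-space move.
- r.open_gripper() and r.grasp(strength=None): open the fingers fully, or close them until they stop; strength is the grip in N (None keeps the last).
- r.hold(seconds).
- kin.inverse_kinematics(position, orientation): joint angles nearest the present ones, or None.
- r.get_state(): the state.
- vision.camera(name): name is "scene" or "top"; returns a dict with "color" (400x640x3 uint8, red, green, blue), "fx", "fy", "cx", "cy" (pixels), "T" (4x4, takes a point from camera to world coordinates). Camera axes: x right, y down, z forward; pixel columns grow to the right and rows downward; lengths in m; the calibration is good to about 2 mm. A picture is of the moment at which its call begins. There is no depth.
A pose or a line that the arm cannot do raises r.Unreachable and nothing moves.
- hand_in(): hands the job in; it is judged then, once.
The state is a dict: "time_s": time; "joint_positions": joint angles; "joint_vel": joint speeds; "joint_torque": joint torques, N m; "tcp_pos": TCP position; "orientation": TCP orientation; "wrist_force": force on the tool from outside, world axes, zero at the start; "wrist_torque": the same for the moment, N m; "gripper_width": finger opening in m; "grasp_force": force on a finger pad.
Only numpy, scipy, OpenCV 4.12 (cv2) and the standard library are available. Lean on these libraries where they do the work, as an engineer would, in place of code of your own. Each camera call takes 0.05 s, during which the arm holds its last target. There are 200 camera calls.

## Working session

There is one attempt and no reset: what is moved stays moved. The work goes in short steps, each a Python script; the robot and the scene stay as the last script left them, time stands still between calls to the robot, and variables do not carry over. Pictures are saved under pics/ and viewed, at most 10 in all, crops included, and the job is handed in when it is done.

```bash
ls; mkdir -p pics
python3 - <<'E'
from rig import r,kin,vision
import cv2,numpy as np
for n in ("scene","top"):
    c=vision.camera(n); cv2.imwrite(f"pics/{n}0.png",c["color"][:,:,::-1])
    print(n,c["fx"],c["fy"],c["cx"],c["cy"]);print(np.round(c["T"],4).tolist())
s=r.get_state();print(s)
E
```

```text
pics
scene 400.3058754589432 400.3058754589432 321.32687192885425 199.3980240700582
[[-0.683, 0.5382, -0.4939, 1.0853], [0.7303, 0.489, -0.4771, 0.4973], [-0.0152, -0.6865, -0.727, 0.8381], [0.0, 0.0, 0.0, 1.0]]
top 361.8851294914455 361.8851294914455 312.83932035932287 197.28685171776053
[[0.015, -0.9813, 0.192, 0.3848], [-0.9999, -0.0155, -0.001, 0.0004], [0.004, -0.192, -0.9814, 0.942], [0.0, 0.0, 0.0, 1.0]]
{'time_s': 0.1, 'joint_positions': array([-1.20039628e+00,  1.31077758e-01,  1.48917027e+00,  1.85002013e-05,
        1.52301071e+00, -8.54122402e-02]), 'joint_vel': array([-0.00019567, -0.00138887, -0.00125237, -0.00068068,  0.00072394,
       -0.00177902]), 'joint_torque': array([ 7.41863983e-05, -5.70949030e+01, -5.01941943e+01, -3.74048705e-04,
        8.16924556e-03, -3.48953165e-05]), 'tcp_pos': array([ 0.26395443, -0.53826863,  0.23035411]), 'orientation': array([-3.05874733e+00, -7.09431533e-01,  3.42744672e-04]), 'wrist_force': array([ 0.59199383,  0.75336075, -0.3668615 ]), 'wrist_torque': array([-0.01888898,  0.0435209 , -0.01870196]), 'grasp_force': 0.0, 'gripper_width': 0.08542576020635104}
```

View pics/top0.png

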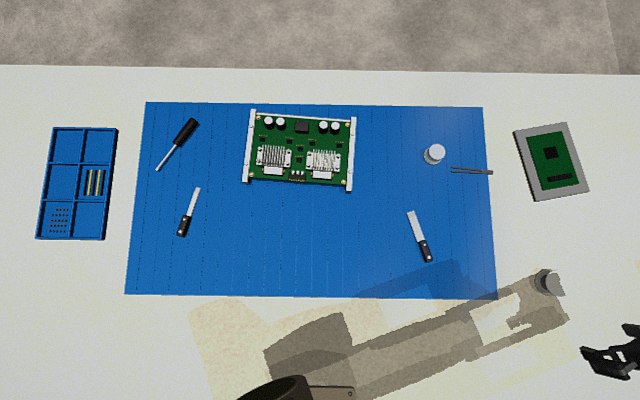

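View pics/scene0.png

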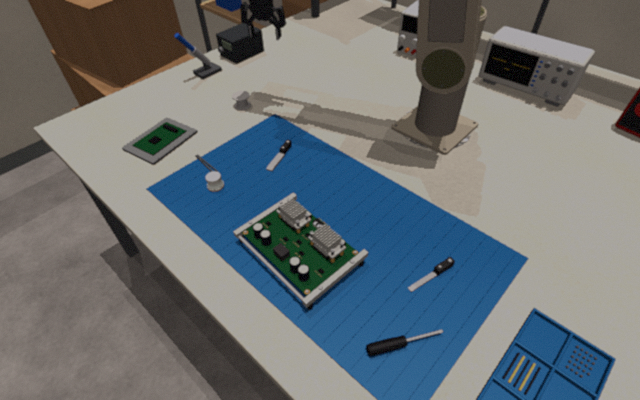

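The top view shows the board at about (300,150) px with its two sinks at (273,158) and (323,162). The blades lie at (189,211) and (419,236), with handles toward the robot. Next I'll measure these and look closer.

```bash
cat > h.py <<'E'
import numpy as np,cv2
from rig import r,kin,vision,hand_in
def ray(c,uv,z):
    uv=np.atleast_2d(np.asarray(uv,float)); T=np.array(c["T"])
    d=np.c_[(uv[:,0]-c["cx"])/c["fx"],(uv[:,1]-c["cy"])/c["fy"],np.ones(len(uv))]@T[:3,:3].T
    o=T[:3,3]; return o[:2]+d[:,:2]*((z-o[2])/d[:,2])[:,None]
def proj(c,p):
    T=np.array(c["T"]); q=(np.atleast_2d(p)-T[:3,3])@T[:3,:3]
    return np.c_[q[:,0]/q[:,2]*c["fx"]+c["cx"],q[:,1]/q[:,2]*c["fy"]+c["cy"]]
E
python3 - <<'E'
from h import *
c=vision.camera("top"); im=c["color"]; hsv=cv2.cvtColor(im,cv2.COLOR_RGB2HSV)
def rect(mask,z,name):
    cs,_=cv2.findContours(mask,cv2.RETR_EXTERNAL,cv2.CHAIN_APPROX_NONE)
    k=max(cs,key=cv2.contourArea)[:,0]
    w=ray(c,k,z)*1000; (ce,sz,a)=cv2.minAreaRect(w.astype(np.float32)); print(name,len(k),np.round(ce,1),np.round(sz,1),round(a,1),k.mean(0).round())
    return w
g=((hsv[...,0]>40)&(hsv[...,0]<85)&(hsv[...,1]>90)).astype(np.uint8); g[:,400:]=0
g=cv2.morphologyEx(g,cv2.MORPH_CLOSE,np.ones((5,5)))
rect(g,.045,"board")
for n,(x0,x1,y0,y1) in dict(L=(165,215,175,245),R=(395,445,200,270)).items():
    sub=hsv[y0:y1,x0:x1]
    st=np.zeros(g.shape,np.uint8); st[y0:y1,x0:x1]=(sub[...,1]<70)&(sub[...,2]>120)
    dk=np.zeros(g.shape,np.uint8); dk[y0:y1,x0:x1]=(sub[...,2]<90)
    for m,z,t in((st,.009,"steel"),(dk,.027,"handle")):
        rect(m,z,n+t); ys,xs=np.nonzero(m); print(" area mm2", m.sum()*( .93/361)**2*1e6)
        w=ray(c,np.c_[xs,ys],z)*1000; mu=w.mean(0); v=np.linalg.svd(w-mu,full_matrices=False)[2][0]; print(" pca",mu.round(1),np.degrees(np.arctan2(v[1],v[0])).round(1), np.ptp((w-mu)@v).round(1))
big=[cv2.resize(im[a:b,d:e],None,fx=s,fy=s,interpolation=cv2.INTER_CUBIC) for a,b,d,e,s in((100,200,235,365,6),)]
cv2.imwrite("pics/board.png",big[0][:,:,::-1])
s=vision.camera("scene")["color"]
cv2.imwrite("pics/bscene.png",cv2.resize(s[185:305,230:370],None,fx=5,fy=5,interpolation=cv2.INTER_CUBIC)[:,:,::-1])
E
```

```text
board 419 [687.7  35.2] [250.4 170.3] 86.0 [302. 144.]
Lsteel 62 [552.1 312.8] [14.3 77.6] 76.2 [193. 201.]
 area mm2 1108.3271307003479
 pca [544.8 316. ] 162.5 126.6
Lhandle 55 [485.9 325.3] [24.5 55.4] 76.0 [184. 225.]
 area mm2 1314.0645022674782
 pca [487.9 323.7] 161.8 90.6
Rsteel 69 [ 496.7 -266.7] [78.6 19.9] 18.1 [415. 226.]
 area mm2 1652.535661942435
 pca [ 492.2 -268.4] -160.4 128.2
Rhandle 57 [ 433.  -283.4] [57.6 23.7] 20.6 [425. 250.]
 area mm2 1187.9674035650435
 pca [ 433.1 -282.6] -159.4 94.5
```

View pics/board.png

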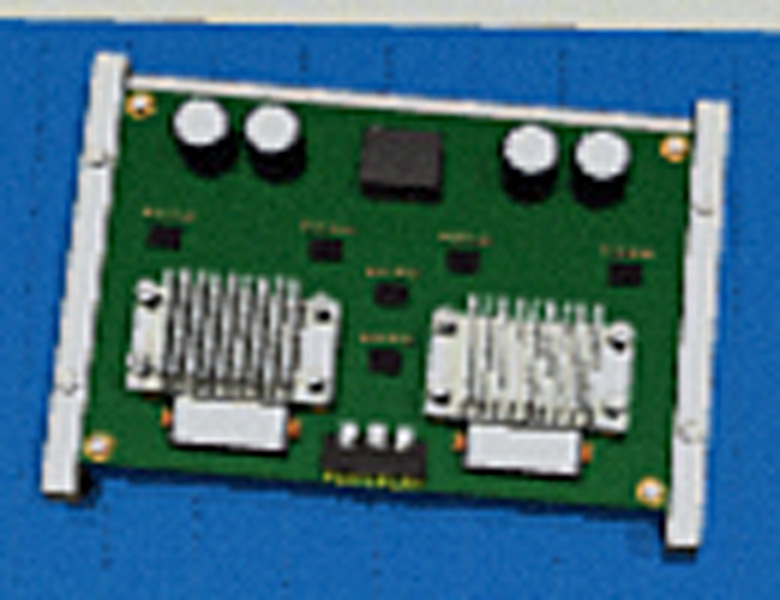

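The crop shows both modules' bright ledges: the left ledge's front edge is at about (228,448) crop px, i.e. (273,174.7) in the image, and the right one's at (523,473), i.e. (322,179). A low connector sits between them. From the steel widths (14 and 20 mm measured), the thin blade is on the left (+y) and the thick blade on the right. Next I'll get the mouth positions and check IK.

```bash
cat >> h.py <<'E'
from scipy.spatial.transform import Rotation as Ro
def down(yaw): return (Ro.from_euler('z',yaw)*Ro.from_euler('x',np.pi)).as_rotvec()
YB=np.radians(-4.0); BX=np.array([np.cos(YB),np.sin(YB)]); BY=np.array([-np.sin(YB),np.cos(YB)])
E
python3 - <<'E'
from h import *
c=vision.camera("top"); hsv=cv2.cvtColor(c["color"],cv2.COLOR_RGB2HSV)
# front edge columns: lowest bright pixel per column
M=[]
for n,(x0,x1,yb) in dict(L=(266,281,178),R=(315,329,183)).items():
    v=c["color"][:,:,0].astype(float); pts=[]
    for x in range(x0,x1):
        col=v[yb-12:yb+1,x]; i=np.where(col>110)[0].max()
        f=(col[i]-110)/(col[i]-col[i+1]) if i+1<len(col) else 0
        pts.append((x,yb-12+i+f))
    w=ray(c,pts,.059); m=np.median(w,0); sl=np.polyfit(w[:,1],w[:,0],1)[0]
    # lateral extent on the ledge row
    y=int(np.median([p[1] for p in pts]))-3; row=v[y,x0-8:x1+8]; on=np.where(row>120)[0]+x0-8
    e=ray(c,[(on.min()-.5,y),(on.max()+.5,y)],.059)
    mid=e.mean(0); fr=mid+BX*((m-mid)@BX); M.append(fr+BX*.018)
    print(n,"front",m.round(4),"slope",sl.round(3),"width",np.linalg.norm(e[1]-e[0]).round(4),"mouth",M[-1].round(4))
print("sep",np.linalg.norm(M[0]-M[1]),"ang",np.degrees(np.arctan2(*(M[0]-M[1]))))
bc=np.array([.6877,.0352])
for m in M: print("rel board",(m-bc)@BX,(m-bc)@BY)
for p,y,z in(((.4325,-.2876),18.1,.007),((.4866,.3291),-14,.007),(M[0]-.1075*BX,-4,.063),(M[1]-.1075*BX,-4,.063)):
    print(kin.inverse_kinematics(np.r_[p,z],down(np.radians(y))))
E
```

```text
L front [0.6163 0.1007] slope 0.076 width 0.058 mouth [0.6343 0.1005]
R front [ 0.6081 -0.0215] slope 0.079 width 0.0554 mouth [ 0.6261 -0.022 ]
sep 0.12273846317278736 ang 3.8260393514287228
rel board -0.05778722323613667 0.06139732255825874
rel board -0.05741456699452759 -0.061340574887246105
[-6.85564621e-01  1.50018178e-01  1.90308720e+00 -4.44089210e-16
  1.08848727e+00  5.69327111e-01]
[0.50739124 0.31501571 1.7080296  0.         1.11854734 2.32253366]
[0.1067538  0.11311957 1.82664733 0.         1.20182575 1.74736329]
[-0.12670242  0.06366228  1.87936952  0.          1.19856086  1.51390707]
```

Measurements agree with the given sizes: 122.7 mm separation (124 expected), ±61.4 mm about the board centre and yaw about -4°. I'll pick the thick blade first.

```bash
cat >> h.py <<'E'
MO=dict(L=np.array([.6343,.1010]),R=np.array([.6258,-.0225]))
def st():
    s=r.get_state(); print("t%.1f"%s["time_s"],s["tcp_pos"].round(4),"F",s["wrist_force"].round(1),"w%.4f g%.0f"%(s["gripper_width"],s["grasp_force"])); return s
def pick(p,yawdeg):
    o=down(np.radians(yawdeg))
    r.move_ptp(np.r_[p,.07],o); r.move_l(np.r_[p,.007],feed=.12); r.grasp(70); st()
    r.move_l(np.r_[p,.12],feed=.2); st()
def above(k,tip=-.007,dz=.004):   # blade nose over the ledge of mouth k
    p=MO[k]+BX*(tip-.1075)
    r.move_ptp(np.r_[p,.12],down(YB)); r.move_l(np.r_[p,.063+dz],feed=.12)
    return p
E
python3 - <<'E'
from h import *
pick(np.array([.4325,-.2876]),18.1)
above("R",dz=.006); st()
for n in("scene","top"):
    c=vision.camera(n); cv2.imwrite(f"pics/a_{n}.png",c["color"][:,:,::-1])
    p=proj(c,np.r_[MO["R"],.059])[0]; u,v=int(p[0]),int(p[1]); cv2.imwrite(f"pics/az_{n}.png",cv2.resize(c["color"][max(v-40,0):v+60,u-65:u+65],None,fx=6,fy=6,interpolation=cv2.INTER_CUBIC)[:,:,::-1]); print(p)
E
```

```text
t2.9 [ 0.4329 -0.2879  0.0075] F [-1.   0.4  4.3] w0.0161 g69
t3.6 [ 0.4318 -0.287   0.1186] F [-0.5 -0.5 -1.6] w0.0166 g69
t5.2 [ 0.5116 -0.0151  0.0691] F [ 0.9  0.6 -1. ] w0.0165 g69
[300.62849832 212.20027951]
[321.9723393  170.89961734]
```

View pics/az_top.png

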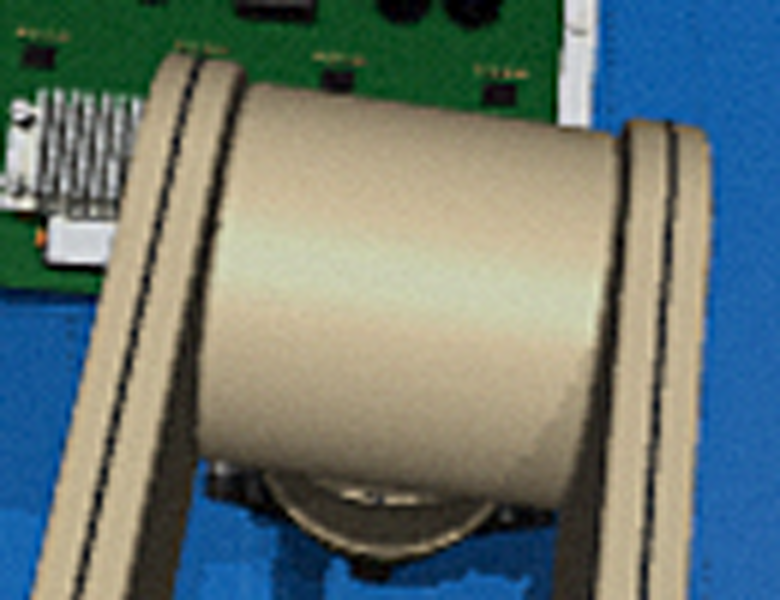

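View pics/az_scene.png

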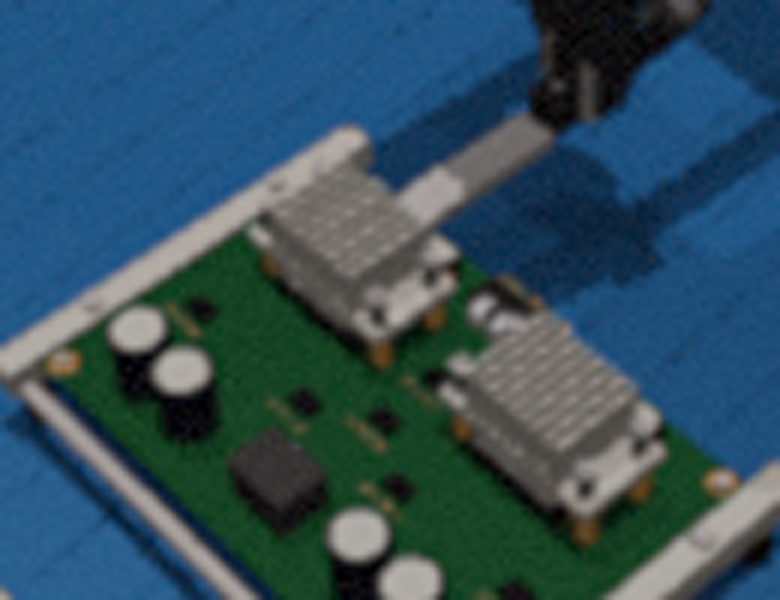

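The scene view shows the thick blade held level, its bevelled nose at about (430,200) crop px, pointing at the middle of the right-hand (-y) sink; in the top view the arm hides it. I'll touch the ledge and feel the right-hand gap.

```bash
cat >> h.py <<'E'
def probe(k,to,thr,tip0=-.007,lift=.0006,zmin=.0605):
    """touch the ledge, then slide in; returns stopped flag and nose depth"""
    p=MO[k]+BX*(tip0-.1075)
    hit=r.move_l(np.r_[p,zmin],feed=.015,threshold=2.5); s=st(); z=s["tcp_pos"][2]+lift
    print("touch",hit,round(z-lift,4)); r.move_l(np.r_[p,z],feed=.02)
    return slide(k,to,z,thr)
def slide(k,to,z,thr,feed=.02):
    q=MO[k]+BX*(to-.1075); stop=r.move_l(np.r_[q,z],feed=feed,threshold=thr)
    s=st(); d=(s["tcp_pos"][:2]-MO[k])@BX+.1075; print("stopped",stop,"depth %.4f"%d,"Fx %.1f"%(s["wrist_force"][:2]@BX)); return stop,d,z
E
python3 - <<'E'
from h import *
probe("R",.016,6)
E
```

```text
t5.8 [ 0.5118 -0.0145  0.0623] F [-0.2  0.6  4.8] w0.0165 g69
touch True 0.0623
t6.7 [ 0.5195 -0.0151  0.0627] F [-2.8 -0.4  5.1] w0.0163 g69
stopped True depth 0.0010 Fx -2.7
```

The nose was stopped right at the mouth of the right-hand gap, at about 1 mm, so the thick blade does not fit there. I'll back off and try the left gap.

Run:
```python
from h import *
p=MO["R"]+BX*(-.012-.1075)
r.move_l(np.r_[p,.064],feed=.1); r.move_l(np.r_[p,.095],feed=.2)
q=MO["L"]+BX*(-.007-.1075)
r.move_l(np.r_[q,.095],feed=.25); r.move_l(np.r_[q,.067],feed=.12); r.hold(.1); st()
probe("L",.036,10,lift=.0012)
```

```text
t8.4 [0.5204 0.1085 0.0675] F [ 0.3  0.3 -0.6] w0.0166 g69
t8.7 [0.5205 0.109  0.0625] F [-1.4  0.1  4.6] w0.0165 g69
touch True 0.0625
t11.3 [0.5629 0.106  0.0636] F [-3.5  0.6  0.3] w0.0164 g69
stopped False depth 0.0360 Fx -3.6
```

The thick blade entered the left gap to 36 mm with about 3.6 N of drag. I'll release it, then pick the thin blade and insert it in the right gap.

Run:
```python
from h import *
r.open_gripper(); s=st(); p=s["tcp_pos"]
r.move_l(np.r_[p[:2],.15],feed=.2)
pick(np.array([.4866,.3291]),-14)
c=vision.camera("scene"); cv2.imwrite("pics/b.png",c["color"][:,:,::-1])
u,v=proj(c,np.r_[MO["L"],.059])[0].astype(int); cv2.imwrite("pics/bz.png",cv2.resize(c["color"][v-50:v+50,u-65:u+65],None,fx=6,fy=6,interpolation=cv2.INTER_CUBIC)[:,:,::-1])
```

```text
t12.0 [0.563  0.106  0.0637] F [-0.1 -0.5  0.3] w0.0852 g0
t14.8 [0.487  0.3294 0.0075] F [ 0.5 -0.3  3.2] w0.0162 g70
t15.6 [0.4858 0.3287 0.1186] F [-0.3 -0.6 -0.7] w0.0165 g69
```

View pics/b.png

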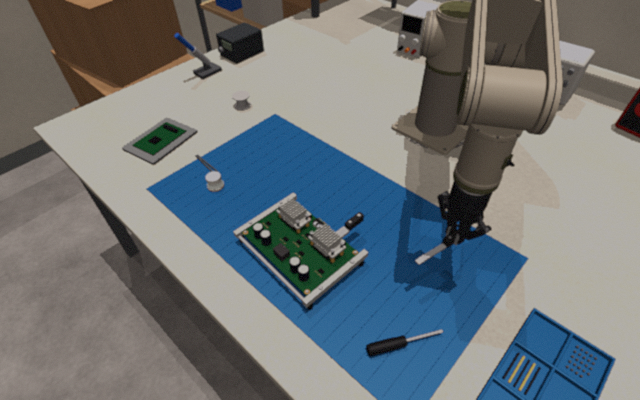

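View pics/bz.png

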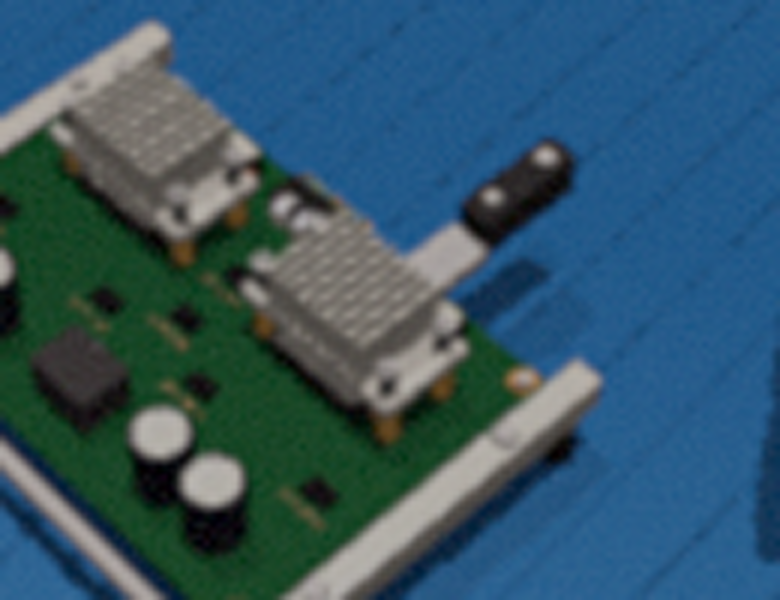

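The scene views show the thick blade held level and straight under the left sink, with its handle at about (520,190) crop px on the robot's side. The gripper holds the thin blade by its handle at (465,230) px. Next is the right gap.

Run:
```python
from h import *
r.move_l(np.r_[.487,.329,.16],feed=.25)
p=MO["R"]+BX*(-.007-.1075)
r.move_ptp(np.r_[p,.16],down(YB)); r.move_l(np.r_[p,.067],feed=.15); r.hold(.1); st()
stop,d,z=probe("R",.036,10,lift=.001)
```

```text
t18.1 [ 0.5128 -0.0145  0.0685] F [ 0.  -0.5 -1.2] w0.0166 g69
t18.5 [ 0.5121 -0.0146  0.0621] F [-1.9  0.4  5.5] w0.0161 g70
touch True 0.0621
t21.0 [ 0.5543 -0.0175  0.0633] F [-4.9  0.   6.7] w0.0166 g70
stopped False depth 0.0358 Fx -4.9
```

The thin blade went in to 36 mm with drag. I'll release, clear the arm and check.

Run:
```python
from h import *
r.open_gripper(); s=st(); p=s["tcp_pos"]
r.move_l(np.r_[p[:2],.2],feed=.2)
r.move_ptp(np.r_[.36,-.30,.25],down(YB)); r.hold(.3); st()
o=[]
for n in("scene","top"):
    c=vision.camera(n); u,v=proj(c,np.r_[(MO["L"]+MO["R"])/2,.059])[0].astype(int)
    o.append(cv2.resize(c["color"][v-50:v+50,u-65:u+65],(390,300),interpolation=cv2.INTER_CUBIC))
    for k in"LR": # where the dark handle and its top centre lie against the expected pose
        print(n,k,(proj(c,np.r_[MO[k]+BX*(.036-.1075),.083])[0]-[u-65,v-50])*3)
cv2.imwrite("pics/fin.png",np.hstack(o)[:,:,::-1])
```

```text
t21.7 [ 0.5545 -0.0175  0.0631] F [ 0.  -0.2 -0.8] w0.0853 g0
t24.1 [ 0.3604 -0.2995  0.2498] F [-0.6  0.4  0.6] w0.0854 g0
scene L [310.73826868 128.60686585]
scene R [208.87809523  51.46291418]
top L [110.9741033  223.60394465]
top R [263.68802674 236.296417  ]
```

View pics/fin.png

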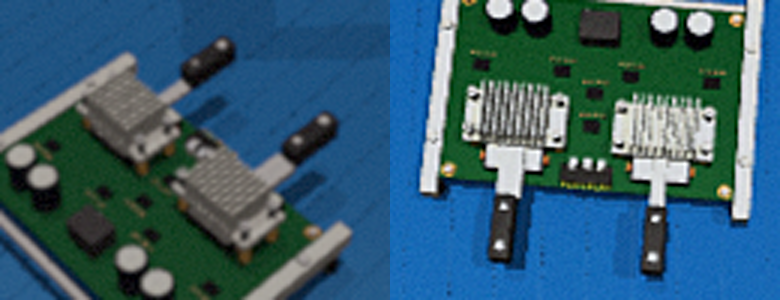

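Both blades sit straight under their sinks. In the top view the handles are at (502,228) and (654,239) px, within about 4 px at 3x enlargement of a 36 mm insertion, so each nose is in at least 30 mm. Drag and stop were consistent, so I'm handing in.

```bash
python3 -c "
from rig import hand_in
print(hand_in())"
```

```text
the job is handed in; nothing more can be done
None
```

The job is handed in: the thick blade is about 36 mm into the left (+y) gap and the thin blade about 36 mm into the right (-y) gap. Both went in with a light drag (about 4–5 N) after the right gap stopped the thick blade, and the arm was clear at about 24 s; the judge's result was not reported back.

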